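Switch on the shelf lamp behind the polish box

TASK

Switch on the shelf lamp: its push switch is hidden under the front lip of the hood, behind the black polish box. Stand the box out of the way in the middle of the cork mat, push the switch up from below until it is fully in, then stand the box back in the middle of its black pad, square to the lamp with its cap on the lamp's side as before. Do not tip the box over, and leave everything else where it is.

Things in the scene. Friction and masses are not known exactly. Their poses are not given: they have to be found in the camera images.
- lamp: Grey shelf lamp, fixed. Origin on the table under its middle; x level, from its front lip to its back (away from the robot), y left, z up. Hood 180 mm wide (y), x -60 to 70 mm, top at z 150, underside at z 101 behind x 0. Below it: column 30 x 60 mm at x 40 to 70; foot plate 12 mm high, x -35 to 95, y within 85; a 3 mm tongue, y within 36, runs forward under the pad. Free space under the lip.
- red_dot (a point): Red dot 14 mm across on top of the hood, 1 mm above it, at lamp x -50, y 0: straight above the middle of the switch face (within 3 mm).
- switch_face (a point): Middle of the lower face of the switch: a red block 40 mm wide (lamp y), 22 mm along the slope, 16 mm proud of it when out; this point is then at lamp x -51, y 0, z 110 mm; it moves with the switch. The face is parallel to the slope. It is pressed up and 25 degrees to the lamp's back: (0.423, 0, 0.906) in the lamp frame. Reach it from in front and below, tilted 20 to 50 degrees, hand leaning to the front.
- lip (a point): Middle of the lower edge of the hood's front lip (lamp x -60, y 0, z 132 mm). The lip's vertical front face rises from here to z 150. Behind this edge the underside slopes 25 degrees down towards the back, to z 104 at lamp x 0. The switch is set in this slope, its front edge 6 mm behind the lip's edge along the slope.
- switch (a joint): Travel of the switch in m: 0 out (off), 0.007 fully in (on). It resists with about 3 N all the way, then a hard stop, and stays where it is pushed.
- pad (a point): Middle of the top of the box's black rubber pad (90 mm along lamp x, 72 mm along lamp y, 4 mm thick, fixed to the lamp), at lamp x -125, y 0, z 4 mm.
- polish_box: Loose black plastic polish box, 0.2 to 0.42 kg, standing on the pad. Origin at the middle of its underside, z up. Body 64 mm (x) by 46 mm (y) by 95 mm high; a spout with a yellow twist cap (24 mm across, top at z 120) stands on its top at x +17 mm. At the start the cap end faces the lamp (box x along lamp x). Its back face is 33 mm in front of the lip; it can be gripped across its 46 mm width near the top.
- cap (a point): Middle of the top of the yellow cap, 17 mm along box x and 120 mm above the box's underside.
- cork_mat: Square cork mat, 120 x 120 mm, 4 mm thick, fixed, to the left or right of the lamp's front. Origin at the middle of its underside on the table.
- dish: Blue ceramic dish, 110 mm across and 35 mm high, on the side of the lamp opposite the mat. Origin under its middle. Leave alone.
- brush_rack: Clear acrylic rack, 80 x 230 mm, with four brushes upright in its slots, 170 mm high in all; origin under its middle, long along its y. Leave alone.
- shoehorn: Chrome shoehorn lying flat, about 195 mm long (x -110 to +85 mm), 40 mm wide, under 10 mm high. Leave alone.
- cream_jar: Amber jar with black cap, 52 mm across, 50 mm high; origin under its middle. Leave alone.
- polish_tin: Flat round red tin, 76 mm across, 24 mm high; origin under its middle. Leave alone.
- shoe_brush: Wooden shoe brush standing on its dark bristles, 150 (x) x 50 x 47 mm high; origin under its middle. Leave alone.
There are look-alikes about, which are no part of the job. Several things look just like the polish_box: the one meant starts farthest to the robot's right. Several things have the shape of the cork_mat; the one meant has the colours described above.

How it is judged:
On the way, in this order (a step that is already met when the one before it is completed fails the run):
1. the box stands upright and released on the cork mat, its middle within 35 mm of the mat's (horizontal distance between polish_box and cork_mat below 0.035 m and height (world z) of polish_box below 0.01 m and angle between polish_box's own z axis and vertical below 0.1 rad and contact force between polish_box and the fingers below 0.1 N and linear speed of polish_box below 0.02 m/s), for 0.2 s.
2. the switch is pushed in (at least 5.5 of 7 mm) while the box stands on the mat (all of step 1 and value of joint switch above 0.0055 m), for 0.1 s.
At the end, for the whole second after the job is handed in: The switch is in by at least 5.5 of its 7 mm; the box stands upright (within 0.08 rad), released and at rest on its pad, its middle within 15 mm of the pad's, square to the lamp within 0.2 rad with its cap on the lamp's side (horizontal distance between polish_box and pad below 0.015 m and height (world z) of polish_box below 0.008 m and angle between polish_box's own z axis and vertical below 0.08 rad and angle between the x axis of polish_box and the x axis of lamp, either way round below 0.2 rad and x of cap in the frame of pad above 0 m and linear speed of polish_box below 0.02 m/s and value of joint switch above 0.0055 m); the robot touches nothing.
It fails at once if the polish box is tipped over (angle between polish_box's own z axis and vertical above 0.6 rad).
It fails at once if any of the dish, brush rack, shoehorn, cream jar, polish tin and shoe brush is moved by more than 25 mm (distance of any of dish, brush_rack, shoehorn, cream_jar, polish_tin, shoe_brush from where it was at the start of the episode above 0.025 m).
It also fails if it takes over 61 s, if anything falls off the work surface, if the arm or the gripper's body presses on something with over 40 N, if the wrist force passes 120 N, or if a joint passes its speed limit or range.

ROBOT

A 6-joint arm with a two-finger parallel gripper is mounted at the origin on the work surface. World frame = base frame: x ahead of the robot, y to its left, z up, the work surface at z = 0. Lengths are in m, angles in rad, forces in N, time in s.
With the tool pointing down it reaches from about 0.375 to 0.975 m from the base axis. Payload 3.8 kg.
Tool frame: the origin (TCP) lies midway between the tips of the shut fingers; the grasp point (between the pads) lies 19 mm behind it; x points along the fingers, y is the direction in which the jaws open and shut, and the axes are right-handed (so a half turn about x gives the same grasp; the last joint's range is limited). The gripper opens to 88 mm and grips with 3 to 60 N. Pads are 18 mm wide; open, the fingers measure 123 mm over their backs; the gripper's body (75 mm by 187 mm) begins 45 mm behind the grasp point.
Start: joints at [-1.317, 0.264, 1.604, -0, 1.274, -0.037], TCP at [0.194, -0.647, 0.239] pointing down, gripper open.
Joint ranges: [-2.63, 2.63], [-0.94, 2.18], [0.31, 2.57], [-1.31, 4.45], [0, 2.66], [-2.55, 2.55]. Speed limits (rad/s): [2.57, 2.57, 3.14, 3.14, 3.14, 3.14].

INTERFACE

Orientations are given as a rotation vector (axis times angle).
In Python, from cell import manip, inverse_kinematics, cams, order gives the robot as it stands. Calls block until the motion is done:
- manip.move_pose(position, orientation): joint-space move of the TCP to a pose.
- manip.move_linear(position, rate=0.15, rot=None): straight line of the TCP; rot=None keeps the orientation; rate is the mean speed in m/s.
- manip.set_joints(angles): joint-space move.
- manip.set_gripper(opening, force=None): finger opening in m; force is the grip in N (None keeps the last); returns when the fingers have stopped.
- manip.dwell(seconds).
- inverse_kinematics(position, orientation): joint angles nearest the present ones, or None.
- manip.state(): the state.
- cams.capture(name): name is "side" or "top"; returns a dict with "image" (384x512x3 uint8, blue, green, red), "z_map" (384x512 float32, m along the optical axis (not along the pixel's ray), 0 where there is no reading), "intrinsics" (3x3 intrinsics, pixels), "position" and "orientation" of the camera in the world. Camera axes: x right, y down, z forward; pixel columns grow to the right and rows downward; lengths in m; the calibration is good to about 2 mm. A picture is of the moment at which its call begins.
A pose or a line that the arm cannot do raises manip.IKError and nothing moves.
- order.close_job(): hands the job in, once; it reports no verdict.
The state is a dict: "clock": time; "joint_pos": joint angles; "joint_velocities": joint speeds; "tau": joint torques, N m; "tool_pos": TCP position; "tcp_rot": TCP orientation; "contact_force": force on the tool from outside, world axes, zero at the start; "moment": the same for the moment, N m; "gripper_width": finger opening in m.
Only numpy, scipy, OpenCV 4.12 (cv2) and the standard library are available. Lean on these libraries where they do the work, as an engineer would, in place of code of your own. Each camera call takes 0.05 s, during which the arm holds its last target.

## Working session

There is one attempt and no reset: what is moved stays moved. The work goes in short steps, each a Python script; the robot and the scene stay as the last script left them, time stands still between calls to the robot, and variables do not carry over. Pictures are saved under pics/ and viewed, and the job is handed in when it is done.

```bash
mkdir -p pics; ls; python3 - <<'E'
from cell import manip,cams
import cv2,numpy as np
for n in("side","top"):
    c=cams.capture(n); cv2.imwrite(f"pics/{n}0.png",c["image"]); np.savez(f"{n}0.npz",**c)
    print(n,c["intrinsics"].tolist(),c["position"],c["orientation"])
print(manip.state())
E
```

```text
pics
side [[434.12359109756335, 0.0, 262.19023471234794], [0.0, 434.12359109756335, 187.80048630707788], [0.0, 0.0, 1.0]] [-0.13763724  0.77670682  0.79043662] [-0.85953462  2.35632879 -1.26845642]
top [[365.92789434912504, 0.0, 255.06602955579797], [0.0, 365.92789434912504, 191.00632110876685], [0.0, 0.0, 1.0]] [0.34327659 0.014919   1.32817822] [-2.13583554  2.14163274 -0.18355957]
{'clock': 0.1, 'joint_pos': array([-1.31689117e+00,  2.64664368e-01,  1.60525792e+00, -3.97201101e-05,
        1.27368517e+00, -3.69323136e-02]), 'joint_velocities': array([-0.00032551, -0.00214204, -0.00375466,  0.0007334 , -0.00023303,
        0.00022163]), 'tau': array([-4.11373876e-04, -5.03619790e+01, -3.58072615e+01,  7.29888305e-02,
        2.33047345e-02, -6.49782282e-05]), 'tool_pos': array([ 0.19336106, -0.64603413,  0.2375105 ]), 'tcp_rot': array([ 2.06580934,  0.30468134, -2.06634368]), 'contact_force': array([-0.21037138,  0.02203835,  0.44490651]), 'moment': array([-0.00329786, -0.02090656, -0.02525943]), 'gripper_width': 0.0879529324030449}
```

View pics/side0.png

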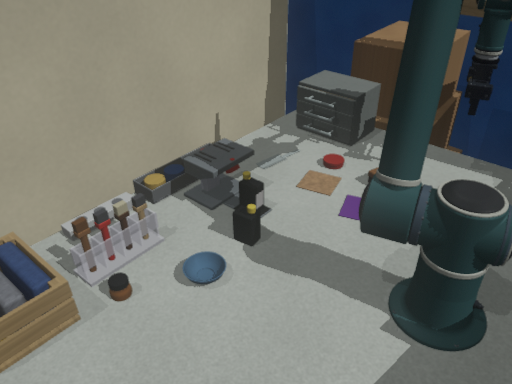

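View pics/top0.png

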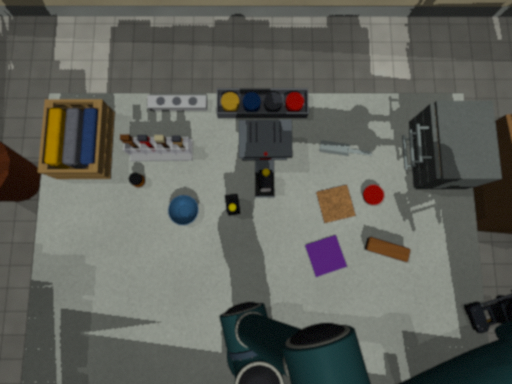

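Polish-box look-alikes in the top view are (265,180), on the black pad in front of the lamp, and (232,204), standing free to its left. World −y is to the right in this picture, so the first is the one meant. The mat candidates are the cork one at (335,203) and the purple one at (325,256), so I choose the cork one. Next I'll check close crops.

```bash
cat > h.py <<'E'
import numpy as np,cv2
from scipy.spatial.transform import Rotation as R
def cloud(c):
    K=c["intrinsics"];z=c["z_map"];v,u=np.indices(z.shape)
    p=np.stack([(u-K[0,2])/K[0,0]*z,(v-K[1,2])/K[1,1]*z,z],-1)
    w=p@R.from_rotvec(c["orientation"]).as_matrix().T+c["position"]
    w[z<=0]=np.nan
    return w
E
python3 - <<'E'
from h import *
t=dict(np.load("top0.npz"));s=dict(np.load("side0.npz"))
a=cv2.resize(t["image"][110:240,210:370],None,fx=5,fy=5,interpolation=cv2.INTER_CUBIC)[:600,:800]
cv2.imwrite("pics/topcrop.png",a)
b=cv2.resize(s["image"][130:260,160:320],None,fx=5,fy=5,interpolation=cv2.INTER_CUBIC)[:600]
cv2.imwrite("pics/sidecrop.png",b)
for n,c in(("top",t),("side",s)):
    w=cloud(c); I=c["image"].astype(int);B,G,Rr=I[...,0],I[...,1],I[...,2]
    def rep(l,m):
        k,lab,st,ce=cv2.connectedComponentsWithStats(m.astype(np.uint8))
        for i in range(1,k):
            if st[i,4]>=5:
                q=w[lab==i]; print(n,l,ce[i].round(1),st[i,4],np.nanmedian(q,0).round(4),np.nanmin(q,0).round(3),np.nanmax(q,0).round(3))
    rep("yellow",(Rr>130)&(G>110)&(B<70))
    rep("red",(Rr>110)&(G<50)&(B<60))
    rep("cork",(Rr>140)&(G>80)&(G<150)&(B<110)&(Rr-B>50))
E
```

```text
top yellow [229.4 100.6] 171 [0.8944 0.1005 0.0504] [0.864 0.071 0.042] [0.921 0.127 0.058]
top yellow [ 52.2 136.5] 462 [0.7318 0.6972 0.124 ] [0.644 0.681 0.117] [0.829 0.714 0.131]
top yellow [231.9 206.8] 25 [0.4907 0.0831 0.1201] [0.483 0.076 0.112] [0.5   0.09  0.124]
top red [294.6 100.5] 212 [ 0.8948 -0.1422  0.0504] [ 0.863 -0.169  0.043] [ 0.925 -0.113  0.058]
top red [373.1 194.2] 291 [ 0.5476 -0.4208  0.0237] [ 0.515 -0.455  0.015] [ 0.582 -0.387  0.033]
top cork [229.4 100.7] 164 [0.8934 0.0992 0.0505] [0.865 0.071 0.042] [0.921 0.127 0.058]
top cork [ 52.3 136.2] 519 [0.7337 0.697  0.1239] [0.644 0.679 0.117] [0.829 0.718 0.131]
top cork [348.7 201. ] 7 [ 0.5258 -0.3374  0.0012] [ 0.521 -0.343 -0.001] [ 0.529 -0.331  0.006]
top cork [231.9 206.8] 18 [0.4919 0.0831 0.1199] [0.483 0.077 0.115] [0.497 0.09  0.122]
side yellow [159.5 183. ] 6 [0.8618 0.1043 0.0479] [0.856 0.097 0.045] [0.866 0.11  0.051]
side yellow [251.4 207.6] 20 [0.4844 0.0871 0.1181] [0.478 0.074 0.107] [0.499 0.095 0.121]
side red [104.9 230.5] 52 [0.7092 0.3855 0.1088] [0.704 0.38  0.082] [0.713 0.398 0.132]
side red [112.  257.5] 10 [0.7104 0.3844 0.018 ] [0.708 0.382 0.013] [0.714 0.389 0.023]
side cork [319.7 179.5] 242 [ 0.5279 -0.3053  0.004 ] [ 0.451 -0.34   0.   ] [ 0.582 -0.23   0.009]
side cork [154.2 178.7] 159 [0.8902 0.101  0.0508] [0.858 0.071 0.046] [0.923 0.131 0.055]
side cork [314.3 187.6] 52 [ 0.5069 -0.2451  0.0045] [ 0.48  -0.271  0.001] [ 0.534 -0.23   0.008]
side cork [325.5 185.8] 13 [ 0.4825 -0.2764  0.0049] [ 0.475 -0.29   0.003] [ 0.489 -0.269  0.007]
side cork [251. 204.] 5 [0.4944 0.0795 0.1192] [0.492 0.074 0.118] [0.499 0.081 0.121]
side cork [ 34.8 273.7] 393 [0.6316 0.551  0.1194] [0.608 0.542 0.116] [0.867 0.677 0.123]
side cork [  8.1 361.1] 8 [0.6131 0.6963 0.0098] [0.608 0.694 0.007] [0.618 0.699 0.014]
```

View pics/topcrop.png

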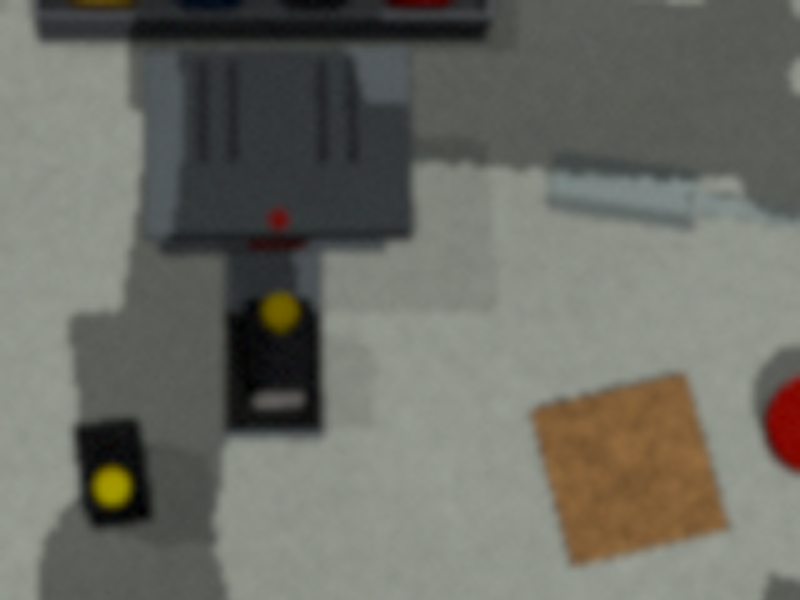

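View pics/sidecrop.png

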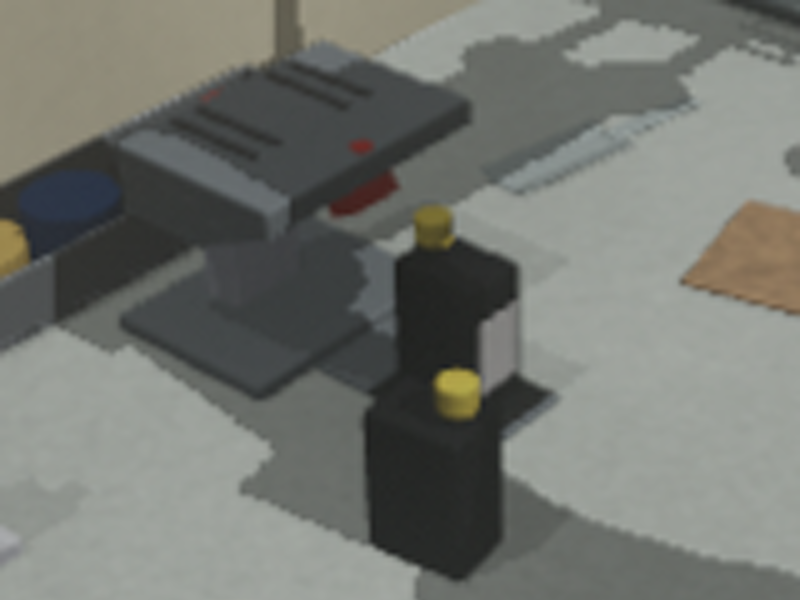

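The crops confirm the choices. The box meant has its yellow cap at top-image (265.8,172.4), on the lamp side and below the red dot at (265.6,153.6). The look-alike's cap is at (232,207), and the cork mat is centred at about (335,203). Next I'll fit their poses.

```bash
python3 - <<'E'
from h import *
t=dict(np.load("top0.npz"));s=dict(np.load("side0.npz"))
for n,c in(("top",t),("side",s)):
    w=cloud(c); I=c["image"].astype(int);B,G,Rr=I[...,0],I[...,1],I[...,2]
    X,Y,Z=w[...,0],w[...,1],w[...,2]
    reg=lambda a,b,cc,d:(X>a)&(X<b)&(Y>cc)&(Y<d)
    def rect(l,m):
        m=cv2.morphologyEx(m.astype(np.uint8),cv2.MORPH_OPEN,np.ones((2,2)))>0
        q=w[m][:,:2].astype(np.float32)
        if len(q)>4: print(n,l,len(q),cv2.minAreaRect(q),q.mean(0).round(4),np.median(Z[m]).round(4))
    rect("hood",reg(.5,.95,-.2,.2)&(Z>.14)&(Z<.16)&(X>.6))
    rect("boxtop",reg(.52,.68,-.06,.06)&(Z>.09)&(Z<.107))
    rect("cap",reg(.54,.68,-.06,.06)&(Z>.114)&(Z<.132))
    rect("mat",reg(.4,.65,-.38,-.15)&(Rr-B>40)&(Z<.012))
    m=reg(.6,.8,-.06,.06)&(Z>.142)&(Z<.16)&(Rr>G+40); print(n,"dot",m.sum(),np.median(w[m],0) if m.any() else 0)
    m=reg(.4,.65,-.05,.06)&(Rr>G+40)&(Rr-B>40)&(Z>.11); print(n,"capcol",m.sum(),np.median(w[m],0) if m.any() else 0)
    m=reg(.4,.8,-.1,.1)&(Rr>G+30)&(Z<.14)&(Z>.08)&(G<60);print(n,"switch",m.sum(),np.median(w[m],0) if m.any() else 0)
E
```

```text
top hood 2030 ((0.7412230372428894, -0.053981512784957886), (0.13138721883296967, 0.21048738062381744), 16.560091018676758) [nan nan] nan
top boxtop 194 ((0.5945389270782471, -0.04139998182654381), (0.03432302176952362, 0.08911458402872086), 44.50140380859375) [nan nan] nan
top cap 45 ((0.6368350982666016, -0.03468668460845947), (0.021497659385204315, 0.08313356339931488), 89.87018585205078) [ 0.6103 -0.0346] 0.1218
top mat 1003 ((0.5133097171783447, -0.2915310561656952), (0.11645772308111191, 0.1159091368317604), 13.704742431640625) [nan nan] nan
top dot 12 [ 0.66469532 -0.02854123  0.15078608]
top capcol 0 0
top switch 0 0
side hood 1371 ((nan, nan), (0.0, 0.0), 0.0) [nan nan] nan
side boxtop 206 ((0.6043477058410645, -0.08967766910791397), (0.02652253396809101, 0.18547716736793518), 25.571128845214844) [nan nan] nan
side cap 100 ((0.7074265480041504, -0.10398656129837036), (0.07339765131473541, 0.2750122845172882), 41.549217224121094) [ 0.6573 -0.0559] 0.118
side mat 632 ((0.5090163946151733, -0.28179168701171875), (0.11606822907924652, 0.10713312029838562), 15.022242546081543) [nan nan] nan
side dot 6 [ 0.66401163 -0.02849679  0.15093964]
side capcol 0 0
side switch 30 [ 0.65632899 -0.01987226  0.11963383]
```

```bash
cat >> h.py <<'E'
def proj(c,uv,z):
    K=c["intrinsics"];uv=np.atleast_2d(uv)
    d=np.c_[(uv[:,0]-K[0,2])/K[0,0],(uv[:,1]-K[1,2])/K[1,1],np.ones(len(uv))]@R.from_rotvec(c["orientation"]).as_matrix().T
    p=np.array(c["position"]);return p+d*((z-p[2])/d[:,2])[:,None]
def pix(c,P):
    q=(np.atleast_2d(P)-c["position"])@R.from_rotvec(c["orientation"]).as_matrix()
    K=c["intrinsics"];return np.c_[q[:,0]/q[:,2]*K[0,0]+K[0,2],q[:,1]/q[:,2]*K[1,1]+K[1,2]]
def maskrect(c,m,z,l):
    v,u=np.nonzero(m)
    q=proj(c,np.c_[u,v],z)[:,:2]; q0=q.mean(0)
    k=np.cov(q.T);print(l,len(q),"mean",q0.round(4),cv2.minAreaRect(q.astype(np.float32)))
    return q
E
python3 - <<'E'
from h import *
t=dict(np.load("top0.npz"));s=dict(np.load("side0.npz"))
for n,c in(("top",t),("side",s)):
    w=np.nan_to_num(cloud(c),nan=-9); I=c["image"].astype(int);B,G,Rr=I[...,0],I[...,1],I[...,2]
    X,Y,Z=w[...,0],w[...,1],w[...,2]
    reg=lambda a,b,cc,d:(X>a)&(X<b)&(Y>cc)&(Y<d)
    maskrect(c,reg(.43,.6,-.37,-.2)&(Rr-B>35)&(Z<.015),.004,n+" mat")
    m=reg(.64,.69,-.06,.01)&(Z>.142)&(Z<.162)&(Rr>G+25)
    if m.any():maskrect(c,m,.151,n+" dot")
    hs=reg(.55,.66,-.06,.0)&(Rr>B+30)&(G>B+20)&(Z>.095)&(Z<.14)
    if hs.any():maskrect(c,hs,.124,n+" cap")
    if n=="top":
        m=reg(.63,.82,-.14,.09)&(Z>.14)&(Z<.16)
        q=maskrect(c,m,.15,"hood")
        # edges: front per column
        for nm,ax in(("front",0),):
            v,u=np.nonzero(m);pts=[]
            for uu in range(u.min()+4,u.max()-3):
                vv=v[u==uu].max()+.5;pts.append((uu,vv))
            P=proj(c,np.array(pts,float),.15);f=np.polyfit(P[:,1],P[:,0],1);print("front x=a*y+b",f,np.std(P[:,0]-np.polyval(f,P[:,1])))
            pl=[];pr=[]
            for vv in range(v.min()+4,v.max()-4):
                pl.append((u[v==vv].min()-.5,vv));pr.append((u[v==vv].max()+.5,vv))
            for p in(pl,pr):
                P=proj(c,np.array(p,float),.15);f=np.polyfit(P[:,0],P[:,1],1);print("side y=a*x+b",f,np.polyval(f,[.67,.74]),np.std(P[:,1]-np.polyval(f,P[:,0])))
    m=reg(.53,.65,-.07,.03)&(Z>.088)&(Z<.112)&(I.max(-1)<60)
    maskrect(c,m,.099,n+" boxtop")
E
```

```text
top mat 1024 mean [ 0.5169 -0.2878] ((0.5172247290611267, -0.28764623403549194), (0.11826478689908981, 0.11793170124292374), 13.11529541015625)
top dot 15 mean [ 0.6648 -0.0279] ((0.6647036075592041, -0.026835668832063675), (0.013302645646035671, 0.010265221819281578), 89.9177474975586)
top cap 51 mean [ 0.6063 -0.0289] ((0.6061723828315735, -0.0289539135992527), (0.023573976010084152, 0.024108484387397766), 89.63594055175781)
hood 2033 mean [ 0.7165 -0.0284] ((0.7155598998069763, -0.02909725159406662), (0.17812806367874146, 0.13187099993228912), 89.95355224609375)
front x=a*y+b [-0.00670804  0.65081066] 0.0008895093679484917
side y=a*x+b [0.00415846 0.05836514] [0.0611513 0.0614424] 5.2182860683825186e-18
side y=a*x+b [ 0.01112372 -0.12657515] [-0.11912225 -0.11834359] 0.0009680443086739361
top boxtop 194 mean [ 0.5855 -0.031 ] ((0.5889796614646912, -0.0298448596149683), (0.04470101371407509, 0.06282113492488861), 89.89849090576172)
side mat 645 mean [ 0.5126 -0.2831] ((0.5142339468002319, -0.2848731279373169), (0.11667486280202866, 0.11656658351421356), 13.375039100646973)
side dot 11 mean [ 0.6633 -0.0263] ((0.6632422208786011, -0.026590077206492424), (0.010437303222715855, 0.013847442343831062), 68.85874938964844)
side cap 56 mean [ 0.5992 -0.0189] ((0.5979074835777283, -0.018483389168977737), (0.02031818963587284, 0.0452653244137764), 42.31528091430664)
side boxtop 197 mean [ 0.5806 -0.0185] ((0.5831137895584106, -0.01810249127447605), (0.06961754709482193, 0.05306510254740715), 0.725877583026886)
```

Estimated poses:
- **Lamp:** origin about (0.7125, -0.028), yaw about 0
- **Box:** about (0.589, -0.029)
- **Cork mat:** about (0.5155, -0.2865)

I'll check IK for every pose before moving.

```bash
cat >> h.py <<'E'
LAMP=np.array([.7125,-.028,0]);BOX=np.array([.589,-.0292]);MAT=np.array([.5155,-.2865]);PAD=np.array([.5875,-.0285])
def rot(tilt,yj):
    t=np.radians(tilt);x=np.array([np.sin(t),0,-np.cos(t)]);y=np.array([0,yj,0.]);return R.from_matrix(np.c_[x,y,np.cross(x,y)]).as_rotvec()
E
python3 - <<'E'
from h import *
from cell import manip,inverse_kinematics as ik
print(R.from_rotvec(manip.state()["tcp_rot"]).as_matrix().round(2))
for yj in(1,-1):
    for nm,p,t in(("grasp",[*BOX,.067],0),("lift",[*BOX,.2],0),("mat",[*MAT,.067],0),("p45",[.653,-.028,.1],45),("p45a",[.553,-.028,.09],45),("p35",[.653,-.028,.1],35),("p50",[.653,-.028,.1],50)):
        q=ik(p,rot(t,yj));print(yj,nm,None if q is None else np.round(q,2))
E
```

```text
[[-0.    0.29 -0.96]
 [ 0.   -0.96 -0.29]
 [-1.   -0.   -0.  ]]
1 grasp [-0.09  0.27  1.94 -0.    0.93 -1.66]
1 lift [-0.09  0.13  1.83  0.    1.18 -1.66]
1 mat [-0.55  0.27  1.94  0.    0.93 -2.12]
1 p45 None
1 p45a [-0.17 -0.11  2.54  2.09  0.14  2.5 ]
1 p35 [-0.12  0.08  2.23  0.29  0.23 -1.95]
1 p50 [-0.13  0.08  2.39  2.65  0.22  1.96]
-1 grasp [-0.09  0.27  1.94 -0.    0.93  1.48]
-1 lift [-0.09  0.13  1.83 -0.    1.18  1.48]
-1 mat [-0.55  0.27  1.94 -0.    0.93  1.02]
-1 p45 [-0.13  0.07  2.34  2.07  0.1  -0.59]
-1 p45a [-0.17 -0.11  2.54  2.09  0.14 -0.64]
-1 p35 [-0.12  0.08  2.23  0.29  0.23  1.19]
-1 p50 [-0.13  0.08  2.39  2.65  0.22 -1.18]
```

Tilts near 45° sit close to a wrist singularity, so I'll press at 30–35°. Now I'll pick the box.

```bash
python3 - <<'E'
from h import *
from cell import manip,cams
r=rot(0,-1)
manip.move_pose([*BOX,.19],r)
print(manip.state()["clock"])
manip.move_linear([*BOX,.067],rate=.12)
print(manip.state()["clock"],manip.state()["contact_force"].round(1))
manip.set_gripper(.03,25)
s=manip.state();print(s["clock"],s["gripper_width"],s["contact_force"].round(1))
c=cams.capture("side");cv2.imwrite("pics/grip.png",cv2.resize(c["image"][90:250,150:350],None,fx=4,fy=4)[:600])
E
```

```text
2.7
3.875 [ 0.4  0.1 -0. ]
4.5833 0.045792759735818485 [-0.3  1.2 -0.1]
```

View pics/grip.png

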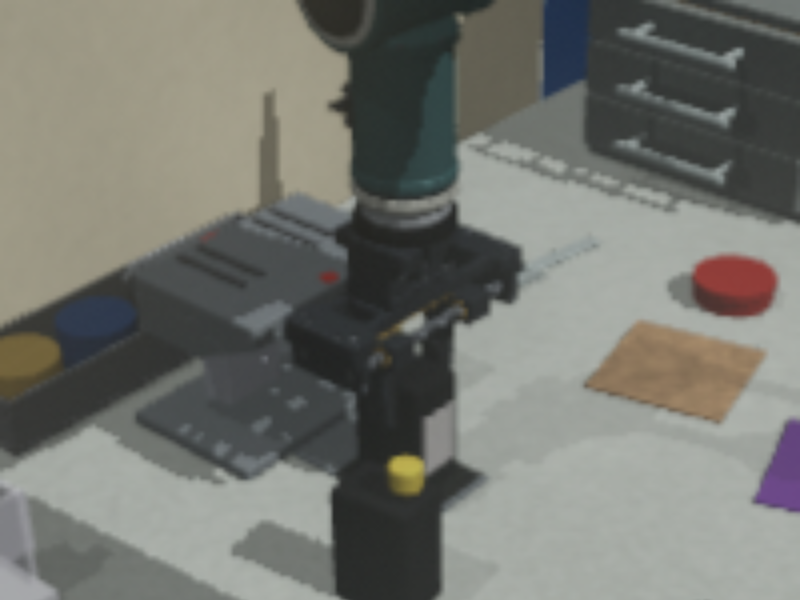

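The fingers hold the real box (label at about (440,430) in the crop) at 45.8 mm opening. The look-alike at (400,530) is clear of the hand. Next I'll lift the box and carry it to the mat.

```bash
python3 - <<'E'
from h import *
from cell import manip,cams
manip.move_linear([*BOX,.13],rate=.12)
s=manip.state();print(s["clock"],s["gripper_width"],s["contact_force"].round(1))
manip.move_linear([*MAT,.13],rate=.15)
manip.move_linear([*MAT,.075],rate=.08)
manip.move_linear([*MAT,.0675],rate=.03)
s=manip.state();print(s["clock"],s["gripper_width"],s["contact_force"].round(1),s["tool_pos"])
manip.set_gripper(.088)
s=manip.state();print(s["clock"],s["gripper_width"],s["contact_force"].round(1))
manip.move_linear([*MAT,.20],rate=.15)
manip.move_pose([.48,-.05,.28],rot(0,-1))
manip.set_gripper(0)
print(manip.state()["clock"])
c=cams.capture("top");np.savez("top1.npz",**c)
cv2.imwrite("pics/top1.png",cv2.resize(c["image"][110:240,210:370],None,fx=5,fy=5)[:600])
E
```

```text
5.3083 0.04596473969676652 [-0.1 -0.3 -2.4]
8.475 0.04587372942558116 [-0.5  0.2 -2.5] [ 0.5154581  -0.28646691  0.06745833]
9.2333 0.08825438738406818 [-1.   1.1 -0. ]
12.5583
```

View pics/top1.png

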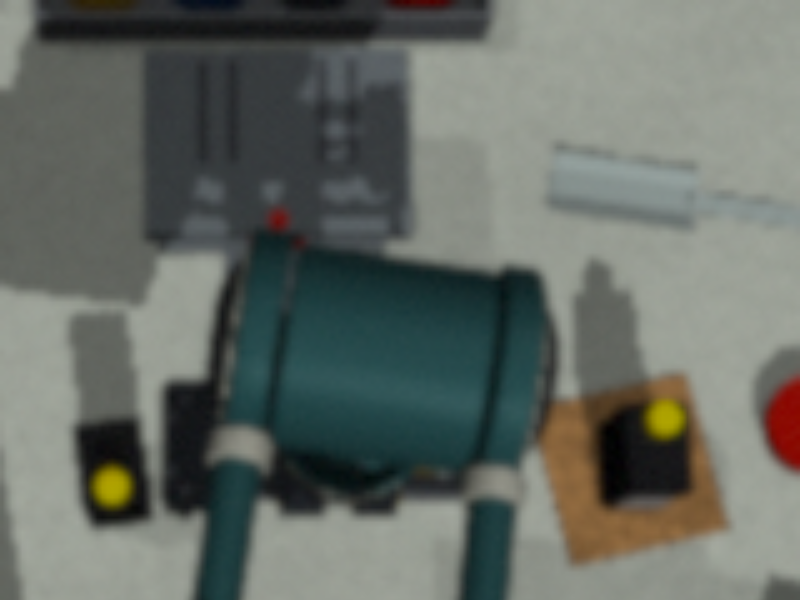

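The box stands upright near the middle of the cork mat, cap at crop (665,418). The lamp and look-alike are unmoved. Now I'll check the pressing paths for several tilts.

```bash
cat >> h.py <<'E'
D=np.array([.423,0,.906])
def press_tcp(tilt,back=10,half=9,s=0):
    t=np.radians(tilt);a=np.array([np.sin(t),0,-np.cos(t)]);n=np.array([np.cos(t),0,np.sin(t)])
    F=np.array([-61,0,114.7])
    return LAMP+(F+back*a-half*n+s*D)/1000
E
python3 - <<'E'
from h import *
from cell import manip,inverse_kinematics as ik
for t in(30,33,36,50):
    r=rot(t,-1)
    for s,dx in((-18,-.1),(-18,0),(0,0),(9,0)):
        p=press_tcp(t,s=s)+[dx,0,0];q=ik(p,r);print(t,s,dx,p.round(3),None if q is None else np.round(q,2))
E
```

```text
30 -18 -0.1 [ 0.541 -0.028  0.085] [-0.14 -0.09  2.4   0.23  0.32  1.23]
30 -18 0 [ 0.641 -0.028  0.085] [-0.11  0.1   2.2   0.18  0.32  1.3 ]
30 0 0 [ 0.649 -0.028  0.102] [-0.11  0.09  2.18  0.16  0.35  1.33]
30 9 0 [ 0.653 -0.028  0.11 ] [-0.11  0.09  2.17  0.15  0.37  1.34]
33 -18 -0.1 [ 0.542 -0.028  0.085] [-0.15 -0.1   2.43  0.33  0.25  1.13]
33 -18 0 [ 0.642 -0.028  0.085] [-0.12  0.09  2.24  0.26  0.25  1.22]
33 0 0 [ 0.649 -0.028  0.101] [-0.11  0.08  2.21  0.22  0.28  1.26]
33 9 0 [ 0.653 -0.028  0.11 ] [-0.11  0.07  2.2   0.21  0.3   1.28]
36 -18 -0.1 [ 0.542 -0.028  0.085] [-0.15 -0.11  2.47  0.5   0.19  0.95]
36 -18 0 [ 0.642 -0.028  0.085] [-0.12  0.09  2.27  0.42  0.17  1.06]
36 0 0 [ 0.65  -0.028  0.101] [-0.12  0.07  2.25  0.34  0.21  1.15]
36 9 0 [ 0.654 -0.028  0.109] [-0.12  0.06  2.24  0.31  0.23  1.18]
50 -18 -0.1 [ 0.546 -0.028  0.085] None
50 -18 0 [ 0.646 -0.028  0.085] [-0.14  0.1   2.41  2.72  0.26 -1.25]
50 0 0 [ 0.653 -0.028  0.101] [-0.13  0.08  2.39  2.64  0.22 -1.17]
50 9 0 [ 0.657 -0.028  0.11 ] [-0.13  0.07  2.38  2.6   0.2  -1.12]
```

```bash
python3 - <<'E'
from h import *
from cell import manip,cams
T=33;r=rot(T,-1);p0=press_tcp(T,s=-15)
manip.move_pose(p0+[-.055,0,.10],r)
manip.move_linear(p0+[-.055,0,0],rate=.12)
manip.move_linear(p0,rate=.08)
s=manip.state();print(s["clock"],s["gripper_width"],s["contact_force"].round(1),s["tool_pos"].round(4))
c=cams.capture("side");cv2.imwrite("pics/pre.png",cv2.resize(c["image"][100:230,150:300],None,fx=5,fy=5,interpolation=cv2.INTER_CUBIC)[:600])
E
```

```text
15.25 0.000562756894642046 [ 0.5  1.  -0.5] [ 0.6426 -0.0279  0.0872]
```

View pics/pre.png

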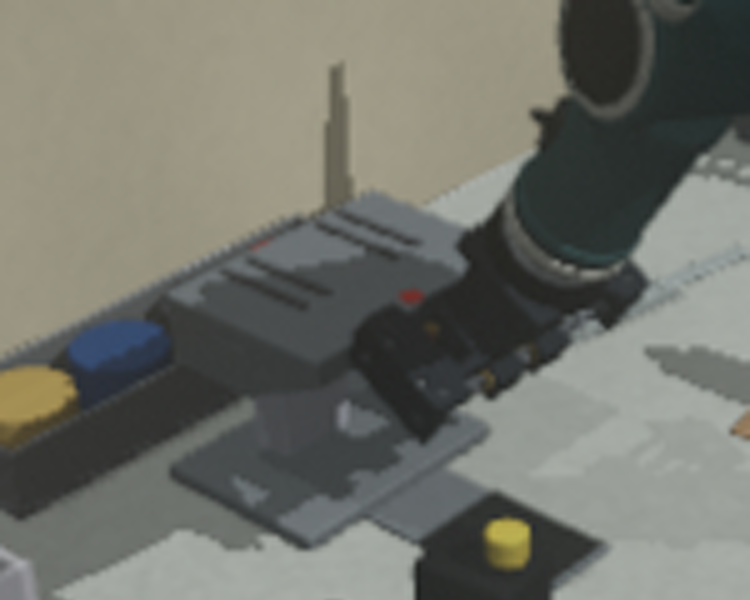

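The tilted hand is in front of the lip, hidden contact behind it at about (400,380), and it touches nothing yet. Now I'll press along the switch axis in small steps, watching the force.

```bash
python3 - <<'E'
from h import *
from cell import manip
T=33
f0=manip.state()["contact_force"].copy();s=-15
while s<14:
    s+=1.0 if s>-6 else 3
    manip.move_linear(press_tcp(T,s=s),rate=.03)
    st=manip.state();f=st["contact_force"]-f0
    e=st["tool_pos"]-press_tcp(T,s=0)
    print(round(s,1),f.round(1),"along",round(float(f@D),1),"act",round(float(e@D*1000),2),round(st["clock"],2))
    if f@D<-14 or np.linalg.norm(f)>25:break
E
```

```text
-12 [1.1 0.8 0.7] along 1.1 act -11.52 15.55
-9 [ 0.5 -0.   0.1] along 0.3 act -8.37 15.8
-6 [ 0.6 -0.4 -1. ] along -0.7 act -5.47 16.05
-3 [ 1.1 -0.  -0.6] along -0.1 act -2.55 16.3
-2.0 [ 0.9 -0.2  0.6] along 1.0 act -1.97 16.55
-1.0 [ 0.6  0.1 -0.4] along -0.1 act -0.89 16.8
0.0 [ 0.2  0.3 -0. ] along 0.0 act 0.19 17.05
1.0 [-0.2 -0.  -0.4] along -0.4 act 1.18 17.3
2.0 [-0.  -0.3 -0.3] along -0.3 act 1.81 17.55
3.0 [-0.1  0.8 -1.3] along -1.2 act 2.21 17.8
4.0 [ 0.2 -0.7 -2.8] along -2.5 act 2.96 18.05
5.0 [-2.2  0.  -2.5] along -3.2 act 4.51 18.3
6.0 [-2.4  0.5 -1.7] along -2.5 act 5.9 18.55
7.0 [-3.6  0.9 -1.3] along -2.7 act 7.08 18.8
8.0 [-3.1  0.7  0.2] along -1.1 act 8.09 19.05
9.0 [-3.5  1.2 -2.8] along -4.0 act 8.57 19.3
10.0 [-2.9  0.  -5.6] along -6.3 act 8.79 19.55
11.0 [-2.6 -0.8 -9.6] along -9.8 act 9.0 19.8
12.0 [ -4.1  -0.7 -12.9] along -13.4 act 9.4 20.05
13.0 [ -5.8   0.4 -14.1] along -15.2 act 9.66 20.3
```

The force was about 3 N from roughly 2.0 to 8.6 mm and then rose steeply, which matches 7 mm of travel and the hard stop. I'll retreat and look.

```bash
python3 - <<'E'
from h import *
from cell import manip,cams
T=33;p0=press_tcp(T,s=-12)
manip.move_linear(p0,rate=.06)
manip.move_linear(p0+[-.055,0,0],rate=.12)
manip.move_linear(p0+[-.055,0,.12],rate=.15)
manip.set_gripper(.088)
manip.move_pose([*(MAT+[-.03,0.0]),.25],rot(0,-1))
print(manip.state()["clock"])
c=cams.capture("side");t=cams.capture("top");np.savez("side2.npz",**c);np.savez("top2.npz",**t)
a=cv2.resize(c["image"][120:220,170:270],None,fx=6,fy=6,interpolation=cv2.INTER_CUBIC)[:,:400]
o=cv2.imread("pics/side0.png");b=cv2.resize(o[120:220,170:270],None,fx=6,fy=6,interpolation=cv2.INTER_CUBIC)[:,:400]
cv2.imwrite("pics/sw.png",np.hstack([b,a]))
cv2.imwrite("pics/top2.png",cv2.resize(t["image"][110:240,210:370],None,fx=5,fy=5)[:600])
E
```

```text
24.825
```

View pics/sw.png

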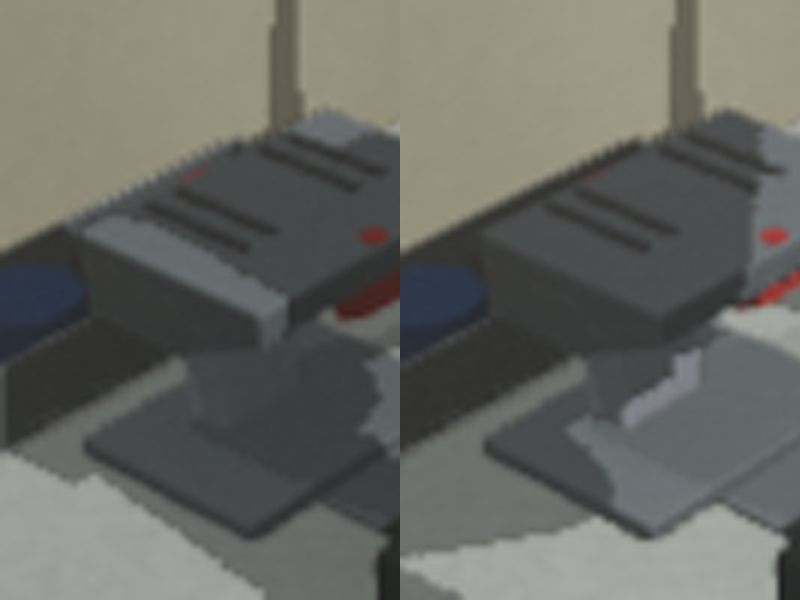

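View pics/top2.png

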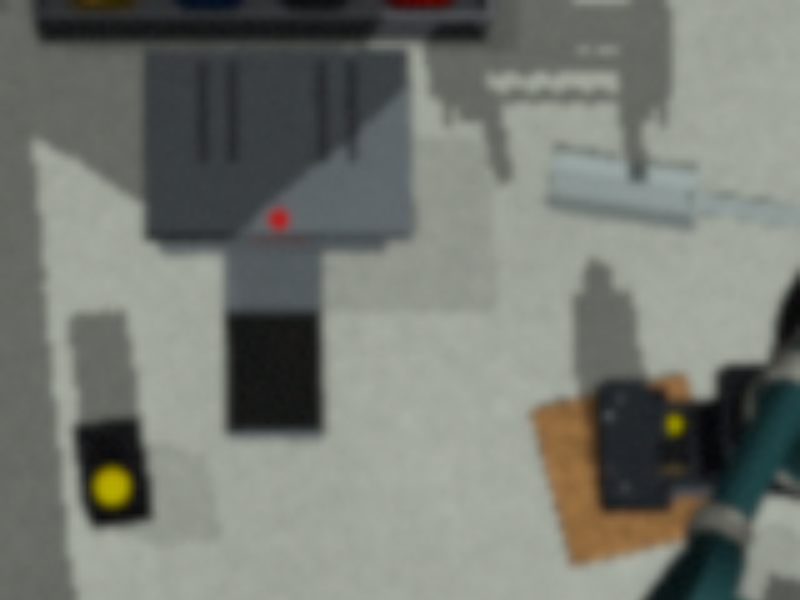

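The switch's red block at the lip (right panel, about (775,290)) is now much thinner, so it is pushed in. The box on the mat and the bare pad at crop (274,372) are both visible. I'll measure both.

```bash
python3 - <<'E'
from h import *
t=dict(np.load("top1.npz"));w=np.nan_to_num(cloud(t),nan=-9);I=t["image"].astype(int);B,G,Rr=I[...,0],I[...,1],I[...,2]
X,Y,Z=w[...,0],w[...,1],w[...,2]
reg=lambda a,b,c,d:(X>a)&(X<b)&(Y>c)&(Y<d)
maskrect(t,reg(.4,.62,-.37,-.2)&(Rr>B+50)&(G>B+40)&(Z>.1)&(Z<.14),.124,"cap")
maskrect(t,reg(.4,.62,-.37,-.22)&(Z>.09)&(Z<.108),.099,"boxtop")
t=dict(np.load("top2.npz"));w=np.nan_to_num(cloud(t),nan=-9);I=t["image"].astype(int)
X,Y,Z=w[...,0],w[...,1],w[...,2]
m=reg(.5,.66,-.1,.04)&(Z<.015)&(I.max(-1)<45);maskrect(t,m,.004,"pad")
E
```

```text
cap 48 mean [ 0.5327 -0.2853] ((0.5323593616485596, -0.28534895181655884), (0.023936346173286438, 0.020267125219106674), 89.8690185546875)
boxtop 211 mean [ 0.5108 -0.2857] ((0.515779972076416, -0.2873312830924988), (0.04425587132573128, 0.06314609944820404), 87.76253509521484)
pad 377 mean [ 0.5908 -0.0275] ((0.5892905592918396, -0.029174700379371643), (0.06247425451874733, 0.08233436942100525), 89.89523315429688)
```

```bash
python3 - <<'E'
from h import *
from cell import manip,cams
g=np.array([.5155,-.2862]);r=rot(0,-1);P=np.array([.5885,-.0287])
manip.move_pose([*g,.19],r)
manip.move_linear([*g,.067],rate=.12)
manip.set_gripper(.03,25)
s=manip.state();print(s["clock"],s["gripper_width"],s["contact_force"].round(1))
manip.move_linear([*g,.13],rate=.12)
manip.move_linear([*P,.13],rate=.15)
manip.move_linear([*P,.075],rate=.08)
manip.move_linear([*P,.0668],rate=.03)
s=manip.state();print(s["clock"],s["gripper_width"],s["contact_force"].round(1),s["tool_pos"])
manip.set_gripper(.088)
manip.move_linear([*P,.20],rate=.12)
manip.set_joints([-1.317,0.264,1.604,0,1.274,-0.037])
print(manip.state()["clock"])
c=cams.capture("side");t=cams.capture("top")
w=np.nan_to_num(cloud(t),nan=-9);I=t["image"].astype(int);B,G,Rr=I[...,0],I[...,1],I[...,2]
X,Y,Z=w[...,0],w[...,1],w[...,2]
reg=lambda a,b,cc,d:(X>a)&(X<b)&(Y>cc)&(Y<d)
maskrect(t,reg(.55,.66,-.06,.0)&(Rr>B+30)&(G>B+20)&(Z>.095)&(Z<.14),.124,"cap")
maskrect(t,reg(.53,.65,-.07,.03)&(Z>.088)&(Z<.112)&(I.max(-1)<60),.099,"boxtop")
cv2.imwrite("pics/sideF.png",cv2.resize(c["image"][130:250,170:330],None,fx=5,fy=5,interpolation=cv2.INTER_CUBIC)[:600])
cv2.imwrite("pics/topF.png",t["image"])
E
```

```text
27.1833 0.04568568748665149 [-0.   0.5  0.9]
31.05 0.046244753446813246 [ 1.3 -0.9 -1.6] [ 0.58882496 -0.02872651  0.06705597]
35.6667
cap 48 mean [ 0.6066 -0.0289] ((0.6061723232269287, -0.02895931340754032), (0.023584771901369095, 0.024108484387397766), 89.63594055175781)
boxtop 202 mean [ 0.5847 -0.0312] ((0.5889807343482971, -0.029836134985089302), (0.044699836522340775, 0.06283155828714371), 89.8793716430664)
```

View pics/sideF.png

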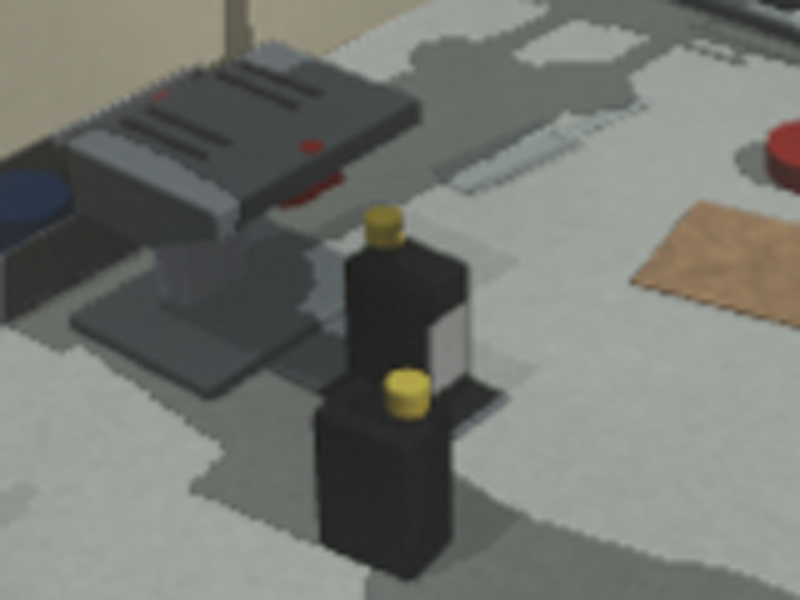

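View pics/topF.png

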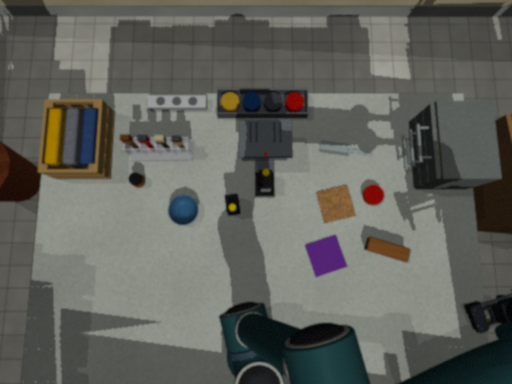

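The box is back on its pad: its cap is at top-image (266,172) on the lamp side, and its measured pose matches the start. The switch at side-crop (312,190) is thin, so it is in. Everything else is where it was.

```bash
python3 -c "
from cell import order
order.close_job()"
```

```text
the job is handed in; nothing more can be done
```

The lamp switch is pushed in, the polish box is back on its pad, and the job was handed in at about 36 s. No verdict was reported.

- **Box:** I stood it in the middle of the cork mat, then put it back on the pad. It measured within about 1 mm of its starting position, square to the lamp, with its cap on the lamp's side.
- **Switch:** I pressed it with the shut fingers tilted 33°. It resisted with about 3 N over roughly 6.5 mm, then the force rose to 15 N at the hard stop. The red block looks clearly thinner in the side picture, but I had no direct reading of its travel.
- **Everything else:** In the last top picture, nothing else looked moved, and the arm was back at its start pose touching nothing.

No check failed. The two cameras differed by about 2–4 mm on the mat's position, and by about 1.5 mm on the red dot. The side camera's estimate of the box's starting position was about 10 mm off, because it only saw the box at an angle, so I used the top camera for the box.

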